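# Draw the yellow chisel out of the half-covered tool till

### The job

Slide the lid of the wooden tool till fully open by its brass knob, then take out the yellow-handled chisel: it is longer than the opening, so raise its handle end and draw it out at a slant from under the fixed cover, without forcing it against the cover. Finish while still holding it: keep it in the gripper, still and about level, the whole chisel more than 10 cm above the top of the till. Leave the red-handled chisel lying in the till and do not disturb the mug or the sanding block.

Things in the scene. Friction and masses are not known exactly. Their poses are not given: they have to be found in the camera images.
- till: Fixed wooden tool till 220 (x) x 290 (y) mm; origin under its centre. Floor 8 mm thick; walls 10 thick, 60 high; lid runners on the long walls up to 71. Inside 200 wide (x), 270 long (y). Two chisels lie along y on its floor, in lanes at about x -40 and +40 (either in either), handles at +y under the mouth (y -30..135), blades about 90 mm under the fixed cover.
- lid (a joint): Sliding plywood lid over the mouth, 6 mm thick, top 67.5 mm above the worktop: 0 shut, 0.165 m fully open against its stop. It slides toward the till's -y over the fixed cover (and overhangs that end), may start up to 30 mm open, stays where it is left, takes about 3 N.
- lid_knob (a point): Top of the lid's brass knob, 97.5 mm above the worktop; upright, round, 30 mm high, 23 mm across in its upper half. On the till's long centre line, 52 mm to +y of its centre when the lid is shut; travels with the lid.
- yellow_chisel: Bench chisel with a yellow handle, loose, 240 mm long, 0.13 kg; origin at the middle of its length, on its underside, z up as it lies, +y toward the handle's butt. Handle 27 mm thick and high from y +12 to +117; steel blade 4 mm thick (10 to 14 mm above the underside) and 12 mm wide from there to y -120. Grip the handle across x. (A wall shelf overhangs the back of the bench.)
- yellow_chisel_tip (a point): Cutting end of the yellow chisel, on its mid line.
- yellow_chisel_butt (a point): Butt end of the yellow chisel's handle, on its mid line.
- red_chisel: Bench chisel with a red handle, same form, blade 20 mm wide; stays in the till.
- mug: White dotted mug, 82 mm across, 91 mm high, at the right of the till; bystander. Origin at the centre of its underside.
- sanding_block: Brown sanding block 62x107x29 mm at the left of the till; bystander. Origin at the centre of its underside.
- cover: The till's fixed wooden cover, 6 mm thick, underside 54 mm and top 60 mm above the worktop. Origin at the middle of its lower edge where the mouth begins; from there (till y -30) it roofs the till's inside to the -y end (y -135), over its full width.

How it is judged:
By the outcome, as a careful person would: the job done as asked, in the order asked, and still so for the second after the job is handed in, while the arm keeps its last pose, push and grip.
It also fails if it takes over 51 s, if anything falls off the work surface, if the arm or the gripper's body presses on something with over 40 N, if the wrist force passes 120 N, or if a joint passes its speed limit or range.

### The arm

A 7-joint arm with a two-finger parallel gripper is mounted at the origin on a cart in front of the work surface, level with it; the furniture and walls round the work are solid. World frame = base frame: x ahead of the robot, y to its left, z up, the work surface at z = 0. Lengths are in m, angles in rad, forces in N, time in s.
With the tool pointing down it reaches from about 0.4 to 0.875 m from the base axis. Payload 19.3 kg.
Tool frame: the origin (TCP) lies at the very end of the fingers, on their centre line; the grasp point (between the pads) lies 19 mm behind it; z points along the fingers, y is the line along which they close (so a half turn about z gives the same grasp; the last joint's range is limited). The gripper opens to 85 mm and grips with 20 to 120 N. Pads are 22 mm wide; open, the fingers measure 114 mm over their backs; the gripper's body (76 mm by 85 mm) begins 54 mm behind the grasp point. The pads swing forward as they close: fully open they stand 13 mm farther back than shut.
Start: joints at [-1.312, 0.521, -0.036, 1.599, 0.021, 1.021, -0.113], TCP at [0.202, 0.592, 0.231] pointing down, gripper open.
Joint ranges: [-2.91, 2.91], [-0.3, 2.13], [-1.5, 1.42], [0.17, 2.43], [-1.26, 4.41], [0.16, 1.93], [-2.52, 2.52]. Speed limits (rad/s): [1.89, 1.89, 2.39, 2.39, 3.01, 3.01, 3.01].

### API

Orientations are given as [roll, pitch, yaw] about the fixed x, y, z axes, in that order (R = Rz(yaw) Ry(pitch) Rx(roll)).
In Python, from workcell import bot gives the robot as it stands. The module is installed in compiled form; this text tells all that it offers.
- The arm moves only by the tool apply_moves, never from a script. Its arguments are lists of equal length, an entry for each row: "claw": the finger opening in m, from 0 to 0.0854; "xyz": the shift along the tool's x, y, z in m, a list of three; "twist": the turn, a rotation vector about the tool's x, y, z in rad, a list of three. A call has 1 to 20 rows; each row shifts and turns the commanded pose from where the row before left it, along the tool's axes as they then stand; what a row does not reach is not made up. A row lasts 1/10 s, in which the tool goes at most 50 mm and 8.59 degrees, less where a joint would pass 70% of its speed; a pose out of reach is approached as far as the arm can. A call with a gripper value outside its range is refused whole. The fingers move at their own pace and stop on an object; "force" is the grip in N (left out, the last holds). Time passes only in rows, so rows that do not move let the fingers close. It gives the time, the measured TCP pose, the force, the opening and the grip force at its end, in the units of the state.
- bot.observe(): the state, without advancing time (a new reading comes with each control period).
- bot.grab_frame(name): name is "scene" or "top" or "wrist"; returns a dict with "img" (400x640x3 uint8, red, green, blue), "vfov" (degrees; the focal length in pixels is half the picture's height over the tangent of half this angle, whatever the lens; pixels are square), "cx", "cy" (the principal point, pixels), "view" (4x4, takes a point from world to camera coordinates). Camera axes: x right, y up, looking along -z (the intrinsics and any distortion apply to the point x, -y, -z); pixel columns grow to the right and rows downward; lengths in m; the calibration is good to about 2 mm. A picture is of the moment at which its call begins. There is no depth.
- bot.job_done(): hands the job in; it is judged then, once.
Trained networks look in the newest picture that a camera, given by its name, has taken for a name from the list of things; names that differ only in an ending like _2 or _b are one class to them, and where a whole thing is asked for, a point or a joint stands for the part that bears it (a point fixed in the world has none). Each returns a list of dicts, best first, with "score" (0 to 1); they miss things now and then, are a little off and sometimes report something else, mostly with a low value. They report only what shows in the picture. A call takes as long as a camera call.
- bot.find_in(camera, query): "position" ([x, y, z] in m, in world coordinates, good to about 4 mm: the middle of the surface that is visible of it).
The state is a dict: "clock": time; "qpos": joint angles; "qd": joint speeds; "joint_efforts": joint torques, N m; "position": TCP position; "tool_rot": TCP orientation; "force": force on the tool from outside, world axes, zero at the start; "moment": the same for the moment, N m; "grip_width": finger opening in m; "finger_force": force on a finger pad.
Only numpy, scipy, OpenCV 4.12 (cv2) and the standard library are available. Lean on these libraries where they do the work, as an engineer would, in place of code of your own. Each camera call takes 0.05 s, during which the arm holds its last target. There are 200 camera calls.

## Working session

There is one attempt and no reset: what is moved stays moved. The work goes in short steps, Python scripts to look and compute and a tool call to move; the robot and the scene stay as the last step left them, time stands still between calls to the robot, and variables do not carry over. Pictures are saved under pics/ and viewed, at most 10 in all, crops included, and the job is handed in when it is done.

Besides the shell and the picture viewer there is one more tool, called after "Call:" in YAML: its name, and indented under it one key for each argument. apply_moves: Moves the arm, as the interface text tells. Its arguments: {"type":"object","properties":{"claw":{"type":"array"},"xyz":{"type":"array"},"twist":{"type":"array"},"force":{"type":"number"}},"required":["claw","xyz","twist"]}

```bash
mkdir -p pics; python3 - <<'E'
from workcell import bot
import cv2,numpy as np
for c in ["top","scene"]:
    f=bot.grab_frame(c); cv2.imwrite(f"pics/{c}0.png",f["img"][:,:,::-1])
    print(c,f["vfov"],f["cx"],f["cy"],np.round(f["view"],3).tolist())
    for q in ["till","lid","lid_knob","yellow_chisel","yellow_chisel_butt","red_chisel","mug","sanding_block","cover"]:
        print(q,[(np.round(d["position"],3).tolist(),round(d["score"],2)) for d in bot.find_in(c,q)[:2]])
s=bot.observe();print({k:np.round(v,3).tolist() for k,v in s.items()})
E
```

```text
top 47.21696976353558 321.9630082480755 201.76689046285207 [[-0.012, -1.0, 0.006, -0.009], [0.964, -0.011, 0.266, -0.486], [-0.266, 0.009, 0.964, -1.468], [0.0, 0.0, 0.0, 1.0]]
till [([0.495, 0.034, 0.07], 0.83)]
lid [([0.504, 0.072, 0.068], 0.59), ([0.496, 0.034, 0.07], 0.33)]
lid_knob [([0.499, 0.07, 0.072], 0.75)]
yellow_chisel []
yellow_chisel_butt []
red_chisel [([0.372, 0.338, 0.027], 0.66), ([0.473, -0.342, 0.041], 0.3)]
mug [([0.474, -0.34, 0.04], 0.79)]
sanding_block [([0.372, 0.336, 0.026], 0.89), ([0.501, 0.072, 0.07], 0.7)]
cover [([0.507, -0.058, 0.058], 0.87)]
scene 43.36088324424462 312.72167255535436 201.23044079423266 [[-0.818, -0.576, -0.001, 0.388], [0.298, -0.425, 0.855, -0.214], [-0.492, 0.698, 0.519, -1.301], [0.0, 0.0, 0.0, 1.0]]
till [([0.46, 0.067, 0.061], 0.9)]
lid [([0.488, 0.075, 0.061], 0.79)]
lid_knob [([0.489, 0.072, 0.067], 0.57)]
yellow_chisel [([0.511, -0.066, 0.056], 0.55)]
yellow_chisel_butt []
red_chisel []
mug [([0.463, -0.312, 0.06], 0.9)]
sanding_block [([0.346, 0.312, 0.029], 0.82)]
cover [([0.511, -0.064, 0.056], 0.67)]
{'clock': 1.0, 'qpos': [-1.312, 0.521, -0.036, 1.599, 0.021, 1.021, -0.113], 'qd': [0.0, 0.001, -0.0, -0.002, -0.002, 0.001, 0.0], 'joint_efforts': [-0.003, -92.682, 1.976, -37.025, 0.018, 0.002, 0.0], 'position': [0.202, 0.592, 0.231], 'tool_rot': [-3.142, 0.0, 2.813], 'force': [0.029, -0.312, 0.423], 'moment': [0.001, -0.019, -0.046], 'finger_force': 0.0, 'grip_width': 0.085}
```

View pics/top0.png

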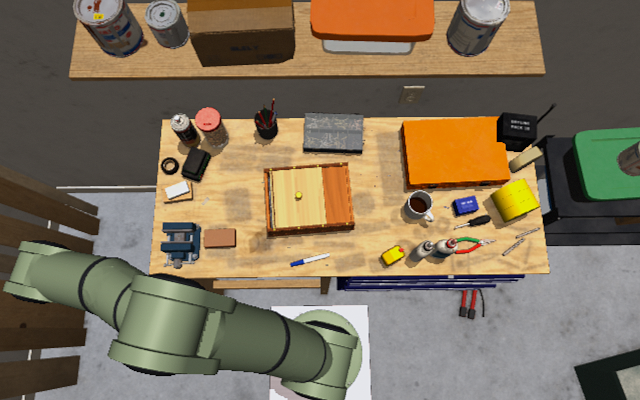

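View pics/scene0.png

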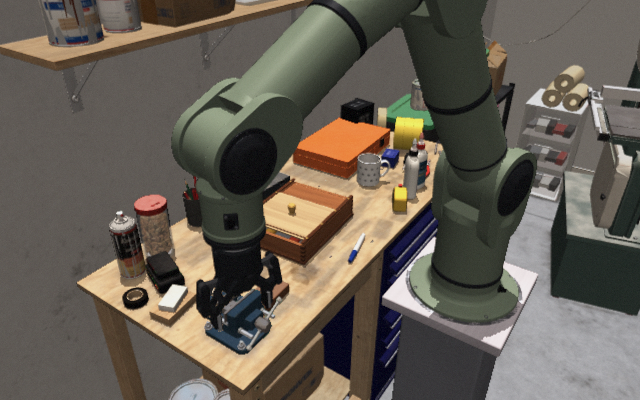

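The top picture shows the till at about px (264–354, 163–235), with the knob at (298,195). The mouth end (+y) is to the left, near world +y. In the scene picture the gripper is over the vise, and the till is at about (300,215). Next I'll enlarge the till to get its yaw.

```bash
cat > h.py <<'E'
from workcell import bot
import cv2,numpy as np
def ray(f,u,v,z):
    fl=200/np.tan(np.radians(f["vfov"]/2)); V=np.array(f["view"]); R=V[:3,:3]; c=-R.T@V[:3,3]
    d=R.T@np.array([(u-f["cx"])/fl,-(v-f["cy"])/fl,-1]); return c+d*(z-c[2])/d[2]
def proj(f,p):
    fl=200/np.tan(np.radians(f["vfov"]/2)); V=np.array(f["view"]); q=V[:3,:3]@np.array(p)+V[:3,3]
    return f["cx"]+fl*q[0]/-q[2], f["cy"]-fl*q[1]/-q[2]
def rp(d): return np.round(d,4).tolist()
E
python3 - <<'E'
from h import *
f=bot.grab_frame("top")
im=f["img"][150:250,250:370,::-1]; cv2.imwrite("pics/crop1.png",cv2.resize(im,None,fx=6,fy=6,interpolation=cv2.INTER_CUBIC))
print(rp(ray(f,298.5,194.5,.0975)))
for u,v,z in [(264,170,.071),(350,163,.071),(354,228,.071),(268,235,.071)]: print(rp(ray(f,u,v,z)))
E
```

```text
[0.5025, 0.063, 0.0975]
[0.5984, 0.1816, 0.071]
[0.6206, -0.1118, 0.071]
[0.3935, -0.1185, 0.071]
[0.3733, 0.1637, 0.071]
```

View pics/crop1.png

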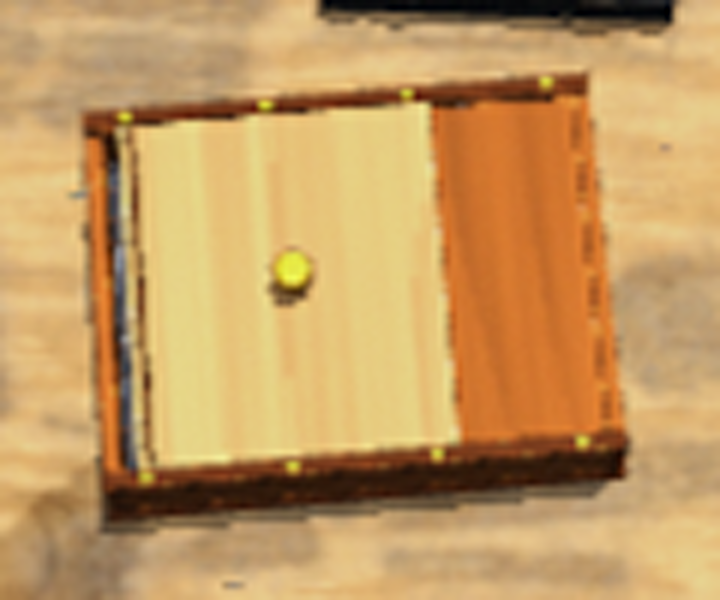

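The enlarged crop shows the runner-top corners at (84,112), (587,72), (626,432) and (104,487), the knob at (292,268), and the lid open by about 15 mm. The till is rotated a few degrees.

```bash
python3 - <<'E'
from h import *
f=bot.grab_frame("top")
P=[ray(f,250+u/6,150+v/6,.071)[:2] for u,v in [(84,112),(587,72),(626,434),(104,487)]]
Q=np.array([[.11,.145],[.11,-.145],[-.11,-.145],[-.11,.145]])
P=np.array(P); print(P.round(3)); c=P.mean(0)
U,S,Vt=np.linalg.svd((P-c).T@Q); R=U@Vt
print(c, np.degrees(np.arctan2(R[1,0],R[0,0])), S.sum()/ (Q**2).sum())
k=ray(f,250+292/6,150+268/6,.0975)[:2]; print(k,(k-c)@R)
print("till y axis",R[:,1])
for n,l in [("open knob",[0,.052-.165]),("laneA",[-.04,.08]),("laneB",[.04,.08])]: print(n,c+R@np.array(l))
E
```

```text
[[ 0.603  0.182]
 [ 0.624 -0.105]
 [ 0.413 -0.12 ]
 [ 0.386  0.166]]
[0.50656669 0.03078101] 4.536816916719496 0.9856147817180656
[0.50193033 0.06240735] [-0.0021202   0.03189398]
till y axis [-0.07909968  0.99686671]
open knob [ 0.51550495 -0.08186493]
laneA [0.46036405 0.10736636]
laneB [0.54011339 0.11369433]
```

Call:
apply_moves:
  claw: [0.085,0.085,0.085,0.085,0.085,0.085,0.085,0.085,0.085,0.085,0.085,0.085,0.085,0.085]
  xyz:
    - [-0.0325,-0.029,0]
    - [-0.0325,-0.029,0]
    - [-0.0325,-0.029,0]
    - [-0.0325,-0.029,0]
    - [-0.0325,-0.029,0]
    - [-0.0325,-0.029,0]
    - [-0.0325,-0.029,0]
    - [-0.0325,-0.029,0]
    - [-0.0325,-0.029,0]
    - [-0.0325,-0.029,0]
    - [-0.0325,-0.029,0]
    - [-0.0325,-0.029,0]
    - [-0.0325,-0.029,0]
    - [-0.0325,-0.029,0]
  twist:
    - [0,0,0]
    - [0,0,0]
    - [0,0,0]
    - [0,0,0]
    - [0,0,0]
    - [0,0,0]
    - [0,0,0]
    - [0,0,0]
    - [0,0,0]
    - [0,0,0]
    - [0,0,0]
    - [0,0,0]
    - [0,0,0]
    - [0,0,0]

```text
clock: 2.5
position: [0.502, 0.0587, 0.2315]
tool_rot: [3.141, 0.0, 2.813]
force: [0.0, 1.2, 0.2]
grip_width: 0.0851
finger_force: 0.0
```

Call:
apply_moves:
  claw: [0.085,0.085,0.085,0.085,0.085,0.085,0.085,0.085,0.085]
  xyz:
    - [0,0,0.01]
    - [0,0,0.01]
    - [0,0,0.01]
    - [0,0,0.01]
    - [0,0,0.01]
    - [0,0,0.01]
    - [0,0,0.01]
    - [0,0,0.01]
    - [0,0,0]
  twist:
    - [0,0,0.1455]
    - [0,0,0.1455]
    - [0,0,0.1455]
    - [0,0,0.1455]
    - [0,0,0.1455]
    - [0,0,0.1455]
    - [0,0,0.1455]
    - [0,0,0.1455]
    - [0,0,0]

```text
clock: 3.4
position: [0.5008, 0.0604, 0.1504]
tool_rot: [-3.14, 0.001, 1.646]
force: [0.6, 0.7, 0.9]
grip_width: 0.0852
finger_force: 0.0
```

```bash
python3 - <<'E'
from h import *
f=bot.grab_frame("wrist"); cv2.imwrite("pics/w1.png",f["img"][:,:,::-1])
print(f["vfov"],f["cx"],f["cy"],np.round(f["view"],3).tolist())
for q in ["lid_knob","cover"]: print(q,[(rp(d["position"]),round(d["score"],2)) for d in bot.find_in("wrist",q)[:2]])
s=bot.observe();print({k:rp(s[k]) for k in ["clock","qpos","position","tool_rot","force"]})
print(proj(f,[.502,.0624,.0975]),proj(f,s["position"]))
E
```

```text
61.75438828206821 319.07758729566996 199.61907518668744 [[0.997, 0.075, -0.002, -0.503], [-0.073, 0.956, -0.284, -0.006], [-0.019, 0.284, 0.959, -0.307], [0.0, 0.0, 0.0, 1.0]]
lid_knob [([0.5031, 0.0879, 0.067], 0.85)]
cover [([0.5087, -0.0518, 0.0607], 0.66)]
{'clock': 3.55, 'qpos': [-0.5448, 0.4783, 0.41, 2.0036, -0.2841, 0.7139, 0.1229], 'position': [0.5015, 0.0604, 0.1517], 'tool_rot': [3.1412, -0.0001, 1.6532], 'force': [0.6475, -0.5652, -0.5572]}
(np.float64(322.5758508449255), np.float64(217.17681263039597)) (np.float64(322.0970121282195), np.float64(260.4641725466752))
```

View pics/w1.png

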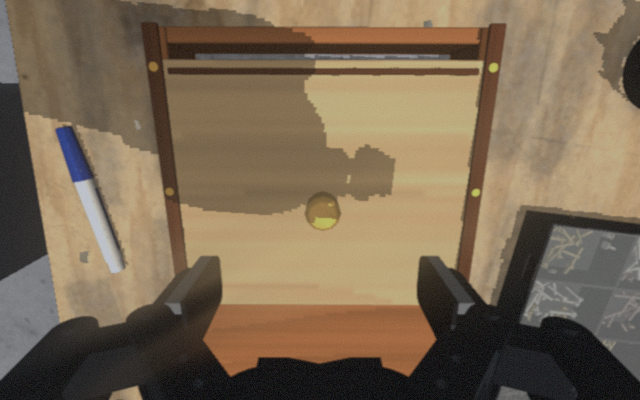

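The wrist picture shows the knob at (323,211), against a prediction of (323,217), so it sits about 4 mm further toward +y. The runners look square to the picture, so the yaw is right. I'll go down and grip the knob.

Call:
apply_moves:
  claw: [0.085,0.085,0.085,0.085,0.085,0.02,0.01,0.01,0.01,0.01,0.01]
  xyz:
    - [0.0055,0,0.02]
    - [0,0,0.02]
    - [0,0,0.02]
    - [0,0,0.017]
    - [0,0,0]
    - [0,0,0]
    - [0,0,0]
    - [0,0,0]
    - [0,0,0]
    - [0,0,0]
    - [0,0,0]
  twist:
    - [0,0,0]
    - [0,0,0]
    - [0,0,0]
    - [0,0,0]
    - [0,0,0]
    - [0,0,0]
    - [0,0,0]
    - [0,0,0]
    - [0,0,0]
    - [0,0,0]
    - [0,0,0]
  force: 40

```text
clock: 4.65
position: [0.5024, 0.066, 0.0751]
tool_rot: [3.138, -0.0, 1.649]
force: [5.2, 0.4, 7.0]
grip_width: 0.0208
finger_force: 39.2
```

Call:
apply_moves:
  claw: [0.01,0.01,0.01,0.01,0.01,0.01,0.01,0.01,0.01,0.01,0.01]
  xyz:
    - [-0.005,0,0]
    - [-0.012,0,0]
    - [-0.015,0,0]
    - [-0.015,0,0]
    - [-0.015,0,0]
    - [-0.015,0,0]
    - [-0.015,0,0]
    - [-0.015,0,0]
    - [-0.015,0,0]
    - [-0.012,0,0]
    - [-0.005,0,0]
  twist:
    - [0,0,0]
    - [0,0,0]
    - [0,0,0]
    - [0,0,0]
    - [0,0,0]
    - [0,0,0]
    - [0,0,0]
    - [0,0,0]
    - [0,0,0]
    - [0,0,0]
    - [0,0,0]

```text
clock: 5.75
position: [0.5126, -0.0737, 0.0751]
tool_rot: [3.14, 0.0, 1.648]
force: [0.9, 3.2, 12.1]
grip_width: 0.0207
finger_force: 39.7
```

Call:
apply_moves:
  claw: [0.01,0.01,0.01,0.01,0.01]
  xyz:
    - [-0.002,0,0]
    - [-0.002,0,0]
    - [-0.002,0,0]
    - [-0.002,0,0]
    - [0,0,0]
  twist:
    - [0,0,0]
    - [0,0,0]
    - [0,0,0]
    - [0,0,0]
    - [0,0,0]

```text
clock: 6.25
position: [0.513, -0.0785, 0.0751]
tool_rot: [3.141, -0.003, 1.651]
force: [-1.4, 13.9, 15.8]
grip_width: 0.0206
finger_force: 40.0
```

Call:
apply_moves:
  claw: [0.01,0.01,0.01]
  xyz:
    - [-0.002,0,0]
    - [-0.002,0,0]
    - [0,0,0]
  twist:
    - [0,0,0]
    - [0,0,0]
    - [0,0,0]

```text
clock: 6.55
position: [0.513, -0.0789, 0.075]
tool_rot: [-3.141, -0.007, 1.654]
force: [-3.9, 35.9, 22.8]
grip_width: 0.0211
finger_force: 40.7
```

Call:
apply_moves:
  claw: [0.01,0.01,0.085,0.085,0.085,0.085,0.085,0.085,0.085,0.085,0.085,0.085,0.085]
  xyz:
    - [0.003,0,0]
    - [0.003,0,0]
    - [0,0,0]
    - [0,0,0]
    - [0,0,0]
    - [0,0,-0.03]
    - [0,0,-0.04]
    - [0,0,-0.04]
    - [0.03,0,-0.03]
    - [0.04,0,0]
    - [0.04,0,0]
    - [0.03,0,0]
    - [0,0,0]
  twist:
    - [0,0,0]
    - [0,0,0]
    - [0,0,0]
    - [0,0,0]
    - [0,0,0]
    - [0,0,0]
    - [0,0,0]
    - [0,0,0]
    - [0,0,0]
    - [0,0,0]
    - [0,0,0]
    - [0,0,0]
    - [0,0,0]

```text
clock: 7.85
position: [0.5008, 0.0648, 0.2141]
tool_rot: [-3.141, -0.001, 1.654]
force: [0.9, -1.5, -0.8]
grip_width: 0.0848
finger_force: 0.0
```

```bash
python3 - <<'E'
from h import *
f=bot.grab_frame("wrist"); cv2.imwrite("pics/w2.png",f["img"][:,:,::-1])
for q in ["yellow_chisel","yellow_chisel_butt","red_chisel","cover","lid_knob"]: print(q,[(rp(d["position"]),round(d["score"],2)) for d in bot.find_in("wrist",q)[:2]])
s=bot.observe();print({k:rp(s[k]) for k in ["clock","qpos","position","tool_rot","force"]})
h=cv2.cvtColor(f["img"],cv2.COLOR_RGB2HSV)
m=cv2.inRange(h,(20,130,120),(33,255,255)); n,l,st,ce=cv2.connectedComponentsWithStats(m)
print([x.tolist() for x in st[1:] if x[4]>100])
E
```

```text
yellow_chisel [([0.5388, 0.0929, 0.0283], 0.96)]
yellow_chisel_butt [([0.5395, 0.0941, 0.0318], 0.83)]
red_chisel [([0.4586, 0.0912, 0.033], 0.95)]
cover []
lid_knob [([0.5091, -0.0511, 0.069], 0.62)]
{'clock': 8.15, 'qpos': [-0.5513, 0.3783, 0.4092, 1.9461, -0.1955, 0.8555, 0.0372], 'position': [0.5014, 0.0596, 0.2143], 'tool_rot': [-3.1415, 0.0003, 1.647], 'force': [-0.7034, 0.6191, -0.1039]}
[[349, 94, 27, 106, 2008], [309, 335, 21, 17, 264]]
```

View pics/w2.png

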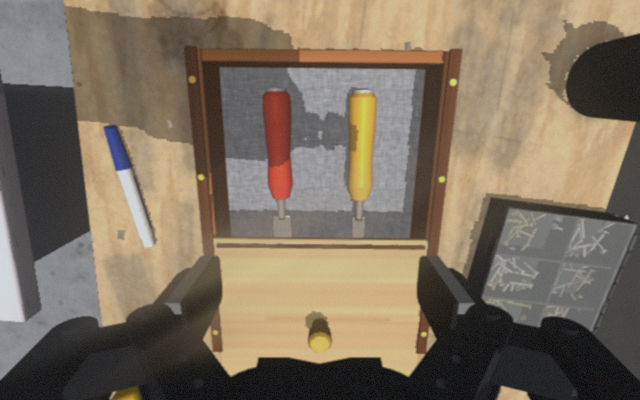

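The lid is fully open. The yellow chisel is in the +x lane, with its handle from (362,92) at the butt to (360,200) at the ferrule. The red one is in the other lane. Now I'll compute the chisel pose.

```bash
python3 - <<'E'
from h import *
f=bot.grab_frame("wrist"); s=bot.observe()
h=cv2.cvtColor(f["img"],cv2.COLOR_RGB2HSV); m=cv2.inRange(h,(20,130,120),(33,255,255)); m[:80]=0;m[210:]=0;m[:,:330]=0;m[:,390:]=0
for v in (105,125,145,165,185):
    u=np.where(m[v]>0)[0]; print(v,u.min(),u.max(),rp(ray(f,u.mean(),v,.0215)))
print("butt",rp(ray(f,362,91,.0215)),rp(ray(f,362,91,.033)),"ferr",rp(ray(f,359.5,201,.0215)),rp(ray(f,359.5,201,.03)))
for u,v in [(189,50),(461,50)]: print(rp(ray(f,u,v,.071)))
print("lid edge",rp(ray(f,320,240,.0675)))
print(rp(s["position"]),rp(s["tool_rot"]))
E
```

```text
105 349 373 [0.5365, 0.1291, 0.0215]
125 352 372 [0.5387, 0.1104, 0.0215]
145 351 370 [0.5403, 0.091, 0.0215]
165 351 369 [0.5416, 0.0709, 0.0215]
185 351 368 [0.5442, 0.0503, 0.0215]
butt [0.5351, 0.1418, 0.0215] [0.5338, 0.1414, 0.033] ferr [0.5448, 0.0331, 0.0215] [0.5435, 0.0355, 0.03]
[0.3907, 0.1601, 0.071]
[0.6031, 0.1763, 0.071]
lid edge [0.5055, 0.0059, 0.0675]
[0.5014, 0.0598, 0.2143] [-3.1416, 0.0002, 1.6471]
```

Call:
apply_moves:
  claw: [0.058,0.058,0.058,0.058,0.058,0.058,0.058,0.058,0.058]
  xyz:
    - [0.0126,0.0203,0.02]
    - [0.0126,0.0203,0.02]
    - [0,0,0.02]
    - [0,0,0.03]
    - [0,0,0.03]
    - [0,0,0.03]
    - [0,0,0.02]
    - [0,0,0.01]
    - [0,0,0]
  twist:
    - [0,0,0]
    - [0,0,0]
    - [0,0,0]
    - [0,0,0]
    - [0,0,0]
    - [0,0,0]
    - [0,0,0]
    - [0,0,0]
    - [0,0,0]

```text
clock: 9.1
position: [0.5394, 0.0884, 0.0335]
tool_rot: [-3.14, 0.0, 1.648]
force: [0.8, 0.2, 0.5]
grip_width: 0.058
finger_force: 0.0
```

Call:
apply_moves:
  claw: [0.058,0.058,0.058]
  xyz:
    - [0,0,0.014]
    - [0,0,0.008]
    - [0,0,0]
  twist:
    - [0,0,0]
    - [0,0,0]
    - [0,0,0]

```text
clock: 9.4
position: [0.539, 0.089, 0.0116]
tool_rot: [-3.14, 0.0, 1.649]
force: [-6.0, -0.2, -1.6]
grip_width: 0.0578
finger_force: 0.0
```

Call:
apply_moves:
  claw: [0.01,0.01,0.01,0.01,0.01,0.01]
  xyz:
    - [0,0,0]
    - [0,0,0]
    - [0,0,0]
    - [0,0,0]
    - [0,0,0]
    - [0,0,0]
  twist:
    - [0,0,0]
    - [0,0,0]
    - [0,0,0]
    - [0,0,0]
    - [0,0,0]
    - [0,0,0]
  force: 70

```text
clock: 10.0
position: [0.5404, 0.0892, 0.013]
tool_rot: [3.14, -0.0, 1.649]
force: [-1.7, -0.2, 7.0]
grip_width: 0.0254
finger_force: 69.8
```

Call:
apply_moves:
  claw: [0.01,0.01,0.01,0.01,0.01,0.01,0.01,0.01,0.01,0.01]
  xyz:
    - [0,0,-0.002]
    - [0,0,-0.006]
    - [0,0,-0.006]
    - [0,0,-0.006]
    - [0,0,-0.006]
    - [0,0,-0.006]
    - [0,0,-0.006]
    - [0,0,-0.006]
    - [0,0,0]
    - [0,0,0]
  twist:
    - [0,0,0]
    - [0,0.032,0]
    - [0,0.032,0]
    - [0,0.032,0]
    - [0,0.032,0]
    - [0,0.032,0]
    - [0,0.032,0]
    - [0,0.032,0]
    - [0,0,0]
    - [0,0,0]

```text
clock: 11.0
position: [0.5403, 0.0849, 0.0561]
tool_rot: [3.141, -0.223, 1.648]
force: [-0.6, 1.0, -1.5]
grip_width: 0.0258
finger_force: 68.8
```

```bash
python3 - <<'E'
from h import *
f=bot.grab_frame("wrist"); cv2.imwrite("pics/w3.png",f["img"][:,:,::-1])
g=bot.grab_frame("scene"); cv2.imwrite("pics/s3.png",cv2.resize(g["img"][150:280,200:400,::-1],None,fx=4,fy=4))
s=bot.observe();print({k:rp(s[k]) for k in ["clock","qpos","position","tool_rot","force","moment","grip_width"]})
for c in ["wrist","scene"]:
  for q in ["yellow_chisel","yellow_chisel_butt"]: print(q,[(rp(d["position"]),round(d["score"],2)) for d in bot.find_in(c,q)[:2]])
E
```

```text
{'clock': 11.1, 'qpos': [-0.1624, 0.6673, 0.0412, 1.9393, -0.4695, 0.5749, 0.3496], 'position': [0.54, 0.0856, 0.0558], 'tool_rot': [-3.1414, -0.2234, 1.6494], 'force': [-0.5688, 0.0303, -2.4474], 'moment': [-0.3287, -0.0318, 0.0158], 'grip_width': 0.0259}
yellow_chisel []
yellow_chisel_butt [([0.5376, 0.1019, 0.0768], 0.64)]
yellow_chisel [([0.5319, 0.1216, 0.0769], 0.53), ([0.4946, -0.0757, 0.0664], 0.28)]
yellow_chisel_butt [([0.5306, 0.1196, 0.0765], 0.6), ([0.4922, -0.0728, 0.0636], 0.19)]
```

View pics/w3.png

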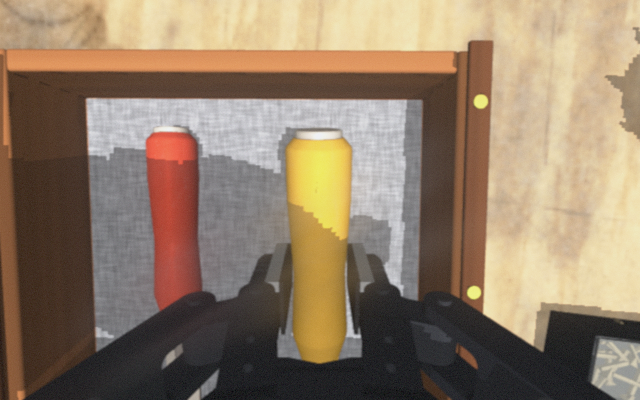

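View pics/s3.png

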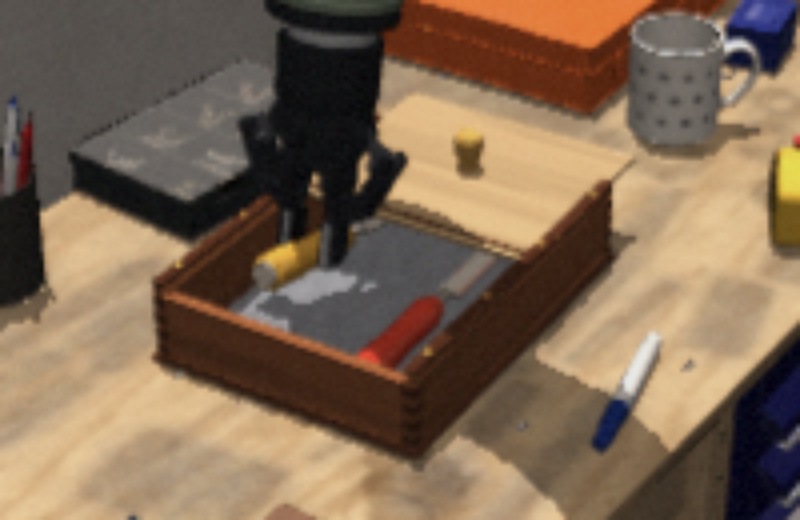

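The wrist picture shows the handle centred between the pads, with its butt at about (319,133). The scene picture shows the handle end raised and red still lying flat. Next I'll check whether the chisel tilted together with the gripper.

```bash
python3 - <<'E'
from h import *
from scipy.spatial.transform import Rotation as Ro
f=bot.grab_frame("wrist"); s=bot.observe(); R=Ro.from_euler("xyz",s["tool_rot"]).as_matrix(); p=np.array(s["position"])
for dt in (0,-.05,-.1,-.2):
    # chisel slipped by dt about tool y at the grasp line
    r=Ro.from_rotvec([0,dt,0]).as_matrix()
    b=p+R@(np.array([0,0,-.009])+r@np.array([.053,0,0])); t=p+R@(np.array([0,0,-.009])+r@np.array([-.187,0,0]))
    print(dt,np.round(proj(f,b),1),b.round(4),t.round(4))
E
```

```text
0 [320.9 146.7] [0.5361 0.135  0.0764] [ 0.5545 -0.0983  0.0232]
-0.05 [320.9 146. ] [0.5361 0.1355 0.0738] [ 0.5547 -0.1001  0.0323]
-0.1 [320.9 145.6] [0.5361 0.1359 0.0712] [ 0.5548 -0.1015  0.0416]
-0.2 [320.8 145.9] [0.536  0.1363 0.0659] [ 0.5549 -0.1029  0.0602]
```

```bash
python3 - <<'E'
from h import *
f=bot.grab_frame("scene")
for z in (.066,.071,.076,.081): print(z,rp(ray(f,200+263/4,150+274/4,z)))
for b in ([.5361,.135,.0764],[.5361,.14,.0775],[.5361,.1405,.072],[.536,.141,.067]):
    u,v=proj(f,b); print((u-200)*4,(v-150)*4)
E
```

```text
0.066 [0.5474, 0.13, 0.066]
0.071 [0.5423, 0.1357, 0.071]
0.076 [0.5372, 0.1415, 0.076]
0.081 [0.5321, 0.1472, 0.081]
269.9916237033781 269.93527693790224
265.4149650225436 271.79293645051996
265.34415570408373 278.5929114057501
265.3476629752497 284.827632514829
```

Call:
apply_moves:
  claw: [0.01,0.01,0.01,0.01]
  xyz:
    - [0.006,0,0]
    - [0.01,0,0]
    - [0.01,0,0]
    - [0.006,0,0]
  twist:
    - [0,0,0]
    - [0,0,0]
    - [0,0,0]
    - [0,0,0]

```text
clock: 11.8
position: [0.5375, 0.1179, 0.0635]
tool_rot: [3.141, -0.224, 1.65]
force: [0.5, 0.6, -2.2]
grip_width: 0.0255
finger_force: 68.8
```

Call:
apply_moves:
  claw: [0.01,0.01,0.01,0.01,0.01,0.01,0.01,0.01,0.01,0.01]
  xyz:
    - [0.01,0,0]
    - [0.012,0,0]
    - [0.012,0,0]
    - [0.012,0,0]
    - [0.012,0,0]
    - [0.012,0,0]
    - [0.012,0,0]
    - [0.012,0,0]
    - [0.006,0,0]
    - [0,0,0]
  twist:
    - [0,0,0]
    - [0,0,0]
    - [0,0,0]
    - [0,0,0]
    - [0,0,0]
    - [0,0,0]
    - [0,0,0]
    - [0,0,0]
    - [0,0,0]
    - [0,0,0]

```text
clock: 12.8
position: [0.5299, 0.2144, 0.0855]
tool_rot: [3.141, -0.224, 1.65]
force: [0.1, -0.5, -1.6]
grip_width: 0.0255
finger_force: 68.8
```

Call:
apply_moves:
  claw: [0.01,0.01,0.01,0.01,0.01,0.01,0.01,0.01,0.01,0.01,0.01,0.01,0.01,0.01,0.01,0.01]
  xyz:
    - [0.0045,0,-0.0195]
    - [0.0067,0,-0.0292]
    - [0.0067,0,-0.0292]
    - [0.0067,0,-0.0292]
    - [0.0067,0,-0.0292]
    - [0.0067,0,-0.0292]
    - [0.0045,0,-0.0195]
    - [0,0,0]
    - [0,0,0]
    - [0,0,0]
    - [0,0,0]
    - [0,0,0]
    - [0,0,0]
    - [0,0,0]
    - [0,0,0]
    - [0,0,0]
  twist:
    - [0,0,0]
    - [0,0,0]
    - [0,0,0]
    - [0,0,0]
    - [0,0,0]
    - [0,0,0]
    - [0,0,0]
    - [0,-0.032,0]
    - [0,-0.032,0]
    - [0,-0.032,0]
    - [0,-0.032,0]
    - [0,-0.032,0]
    - [0,-0.032,0]
    - [0,-0.032,0]
    - [0,0,0]
    - [0,0,0]

```text
clock: 14.4
position: [0.5301, 0.2134, 0.275]
tool_rot: [-3.141, -0.001, 1.648]
force: [0.1, -0.2, -1.0]
grip_width: 0.0255
finger_force: 69.0
```

```bash
python3 - <<'E'
from h import *
g=bot.grab_frame("scene"); cv2.imwrite("pics/s4.png",cv2.resize(g["img"][90:290,160:460,::-1],None,fx=2.6,fy=2.6))
s=bot.observe();print({k:rp(s[k]) for k in ["clock","qd","position","tool_rot","force","grip_width"]})
for q in ["yellow_chisel_tip","yellow_chisel_butt","lid_knob"]: print(q,[(rp(d["position"]),round(d["score"],2)) for d in bot.find_in("scene",q)[:2]])
for d in (.055,-.187): print(np.round(((np.array(proj(g,np.array(s["position"])+[-.078*d,d,.009]))-[160,90])*2.6),0))
E
```

```text
{'clock': 14.45, 'qd': [0.0041, -0.0044, -0.0, -0.0005, 0.0006, -0.0011, -0.0026], 'position': [0.5301, 0.2132, 0.2751], 'tool_rot': [-3.1414, -0.0006, 1.6481], 'force': [-0.324, -0.3619, -2.6107], 'grip_width': 0.0258}
yellow_chisel_tip [([0.5268, 0.2337, 0.2833], 0.6)]
yellow_chisel_butt [([0.521, 0.2362, 0.2818], 0.71)]
lid_knob [([0.505, -0.0659, 0.0637], 0.79)]
[187. 213.]
[329. 121.]
```

View pics/s4.png

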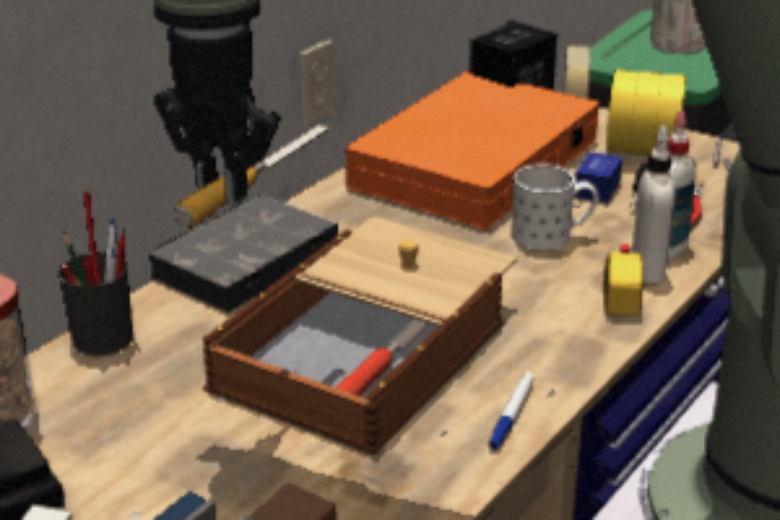

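The chisel is held level: tip at (327,128) and butt at (181,214), both close to where a level chisel would show. It is well above the till, the lid is open, red lies in the till, and the mug is unmoved.

Call:
apply_moves:
  claw: [0.01,0.01,0.01]
  xyz:
    - [0,0,0]
    - [0,0,0]
    - [0,0,0]
  twist:
    - [0,0,0]
    - [0,0,0]
    - [0,0,0]

```text
clock: 14.9
position: [0.5301, 0.2137, 0.2752]
tool_rot: [3.142, -0.0, 1.649]
force: [0.2, -0.0, -1.6]
grip_width: 0.0258
finger_force: 69.0
```

```bash
python3 -c "
from workcell import bot
print(bot.job_done())"
```

```text
the job is handed in; nothing more can be done
None
```

The job is handed in at about 15 s: the lid is fully open against its stop, and the yellow chisel was drawn out at a slant with no contact force showing and is held still and level about 20 cm above the till; the red chisel and mug show in place in the last picture, and the sanding block was never approached.

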